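Lock the fraction collector's turntable

ROBOT

A 7-joint arm with a two-finger parallel gripper is mounted at the origin on a cart in front of the work surface, level with it; the furniture and walls round the work are solid. World frame = base frame: x ahead of the robot, y to its left, z up, the work surface at z = 0. Lengths are in mm, angles in rad, forces in N, time in s.
With the tool pointing down it reaches from about 400 to 900 mm from the base axis. Payload 5.5 kg.
Tool frame: the origin (TCP) lies midway between the tips of the shut fingers; the grasp point (between the pads) lies 19 mm behind it; z points along the fingers, y is the line along which they close (so a half turn about z gives the same grasp; the last joint's range is limited). The gripper opens to 85 mm and grips with 20 to 120 N. Pads are 22 mm wide; open, the fingers measure 114 mm over their backs; the gripper's body (76 mm by 85 mm) begins 54 mm behind the grasp point. The pads swing forward as they close: fully open they stand 13 mm farther back than shut.
Start: joints at [-0.973, 0.501, -0.427, 1.55, 0.221, 1.138, -0.21], TCP at [213.54, 613.922, 231.31] pointing down, gripper open.
Joint ranges: [-2.88, 2.88], [-0.31, 2.03], [-1.54, 1.56], [0.2, 2.42], [-1.41, 4.55], [0.19, 2.02], [-2.57, 2.57]. Speed limits (rad/s): [2.57, 2.57, 3.14, 3.14, 3.14, 3.14, 3.14].

INTERFACE

Orientations are given as a 3x3 rotation matrix whose columns are the frame's x, y, z axes.
In Python, from rig import arm gives the robot as it stands.
- The arm moves only by the tool jog_arm, never from a script. Its argument "plan" is a list of rows, each a list of 4 numbers: the shift along the world's x, y, z in mm, then the turn about the world's z in rad. A call has 1 to 10 rows; each row is the pose to reach, as a shift and turn from the pose commanded when the call began; what a row does not reach only later rows make up. A row lasts 1/12 s, in which the tool goes at most 41.7 mm and 7.16 degrees, less where a joint would pass 70% of its speed; a pose out of reach is approached as far as the arm can. A call with a gripper value outside its range is refused whole. "jaw" is the closure in counts, from 0 (fully open) to 255 (shut), set as the call begins (left out, the last holds). The fingers move at their own pace and stop on an object; "newtons" is the grip in N (left out, the last holds). Time passes only in rows, so rows that repeat a pose let the fingers close. It gives the time, the measured TCP pose, the force, the opening and the grip force at its end, in the units of the state.
- arm.sense(): the state, without advancing time (a new reading comes with each control period).
- arm.snapshot(name): name is "side" or "top" or "wrist"; returns the picture (480x640x3 uint8, blue, green, red); there is no depth.
- arm.camera_params(name): a dict with "mtx" (3x3 intrinsics, pixels), "k1" (the pictures are not rectified: a ray, as slopes to the right and down, at radius r is drawn at 1 + k1 r^2 times it, then the intrinsics apply), "position" and "orientation" of the camera in the world; the wrist camera has in their place "mount" (4x4, takes a point from camera to tool coordinates, whose origin is the TCP and whose axes are the flange's). Camera axes: x right, y up, looking along -z (the intrinsics and any distortion apply to the point x, -y, -z); pixel columns grow to the right and rows downward; lengths in mm; the calibration is good to about 2 mm. A picture is of the moment at which its call begins: read the wrist's pose just before it. camera_params takes no time and is no camera call.
- arm.close_job(): hands the job in; it is judged then, once.
Trained networks look in the newest picture that a camera, given by its name, has taken for a name from the list of things; names that differ only in an ending like _2 or _b are one class to them, and where a whole thing is asked for, a point or a joint stands for the part that bears it (a point fixed in the world has none). Each returns a list of dicts, best first, with "p" (0 to 1); they miss things now and then, are a little off and sometimes report something else, mostly with a low value. They report only what shows in the picture. A call takes as long as a camera call.
- arm.cut_out(thing, camera): "region" (480x640 bool, what is visible of it) and "uv" ([column, row] in pixels, amid what is visible of it).
- arm.place_of(thing, camera): "uv" ([column, row] in pixels: a listed point, or the origin of a listed thing).
The state is a dict: "clock": time; "joints": joint angles; "qd": joint speeds; "joint_torque": joint torques, N m; "position": TCP position; "ee_rot": TCP orientation; "contact_force": force on the tool from outside, world axes, zero at the start; "ft_torque": the same for the moment, N m; "opening": finger opening in mm; "grip_force": force on a finger pad.
Only numpy, scipy, OpenCV 4.12 (cv2) and the standard library are available. Lean on these libraries where they do the work, as an engineer would, in place of code of your own. Each camera call takes 0.05 s, during which the arm holds its last target. There are 200 camera calls.

TASK

Lock the fraction collector's turntable so that its vials can be changed safely: push one of the upright ribs round with a fingertip until either slot in the disc's rim lines up with the locking bar, then push the bar's tab so that the bar goes through the slot, fully home. Only push with the fingers: pinch or lift nothing, leave the vials standing in their sockets, and do not disturb the pen, the syringe, the jar or the loose cap on the table.

Things in the scene. Friction and masses are not known exactly. Their poses are not given: they have to be found in the camera images.
- collector: Bench fraction collector, fixed: white round base 184 mm in diameter; behind it (+x of its frame) a drive housing with a short mast and parked arm, 98 to 141 mm from the axis, up to 117 mm above the table; in front the guide of the locking bar. Origin on the table on the turntable's axis, z up; its -x axis points from there out along the locking bar.
- turntable: The turntable: disc with ribs, white tray and vials. Turns about the upright axis through the collector's origin, without end either way, with 0.08 N m of friction, and stays where it is left. Origin as the collector's, z up; its -x axis points to slot_a, its +x axis to slot_b. Vials in the tray (within 54 mm of the axis) reach 88 mm above the table.
- lock_bar (a joint): Travel of the locking bar towards the axis, m: 0 drawn back, 0.034 fully home (tab against the guide). Starts at 0 to 0.003, slides with 2 N of friction, stays where it is left. Steel, 12 mm wide, 10 mm thick, at the height of the disc, with a wedge nose. If no slot faces it the nose meets the rim after 5 mm; with a slot lined up within about 6 mm it centres the disc and goes through.
- tab (a point): Centre of the outer face (away from the turntable) of the push tab on the tail of the locking bar, 56 mm above the table; moves with the bar. The tab is an upright steel plate across the bar, 28 mm wide, 8 mm thick, top 66.5 mm above the table; nothing stands beyond it. Axes as the collector's: pushing along +x drives the bar home.
- nose (a point): Tip of the bar's wedge nose, which narrows to 5 mm over its last 12 mm; 93 mm from the turntable's axis when the bar is drawn back, 59 mm when home.
- slot_a (a point): Middle of the mouth of one slot, on the rim of the disc at its top edge; turns with the disc. The disc is bare aluminium, 176 mm in diameter, top 46 mm and underside 34 mm above the table. Its two opposite slots are 15 mm wide (mouths flared to 21 mm) and reach in from the rim (88 mm) to 52 mm from the axis.
- slot_b (a point): The same point for the opposite slot.
- rib_0 (a point): Centre of a finger rib, 76 mm from the axis, 57 mm above the table. Upright aluminium rib lying radially: 20 mm long (66 to 86 mm from the axis), 8 mm thick, from the disc's top (46 mm) up to 68 mm above the table. It stands an eighth of a turn counter-clockwise of slot_b; turns with the disc.
- rib_1 (a point): Centre of a finger rib, 76 mm from the axis, 57 mm above the table. Upright aluminium rib lying radially: 20 mm long (66 to 86 mm from the axis), 8 mm thick, from the disc's top (46 mm) up to 68 mm above the table. It stands an eighth of a turn clockwise of slot_a; turns with the disc.
- rib_2 (a point): Centre of a finger rib, 76 mm from the axis, 57 mm above the table. Upright aluminium rib lying radially: 20 mm long (66 to 86 mm from the axis), 8 mm thick, from the disc's top (46 mm) up to 68 mm above the table. It stands an eighth of a turn counter-clockwise of slot_a; turns with the disc.
- rib_3 (a point): Centre of a finger rib, 76 mm from the axis, 57 mm above the table. Upright aluminium rib lying radially: 20 mm long (66 to 86 mm from the axis), 8 mm thick, from the disc's top (46 mm) up to 68 mm above the table. It stands an eighth of a turn clockwise of slot_b; turns with the disc.
- rib_faces_left: The counter-clockwise half of all four ribs (origin on the turntable's axis at table height; turns with the disc).
- rib_faces_right: The clockwise half of all four ribs (same origin).
- tab_outer_face: The outer half of the push tab's thickness (same axes as the collector; origin rides with the bar and lies on the turntable's axis at table height when the bar is drawn back).
- tab_inner_face: The inner half of the push tab's thickness (same origin).
- vial_0: 2 ml sample vial, 12 mm in diameter, 34 mm tall, origin at the centre of its foot, z up; stands loose in a socket of the turntable and rides round with it
- vial_1: 2 ml sample vial, 12 mm in diameter, 34 mm tall, origin at the centre of its foot, z up; stands loose in a socket of the turntable and rides round with it
- vial_2: 2 ml sample vial, 12 mm in diameter, 34 mm tall, origin at the centre of its foot, z up; stands loose in a socket of the turntable and rides round with it
- vial_3: 2 ml sample vial, 12 mm in diameter, 34 mm tall, origin at the centre of its foot, z up; stands loose in a socket of the turntable and rides round with it
- marker: Marker pen lying on the table, 124 mm long, 15 mm thick; origin under its middle; leave it alone.
- syringe: Glass syringe lying on the table, 168 mm long, 14 mm thick; origin under its middle; leave it alone.
- sample_jar: Screw-capped sample jar standing on the table, 41 mm in diameter, 53 mm tall; origin at the centre of its foot; leave it alone.
- loose_cap: Loose bottle cap lying on the table, 52 mm in diameter, 25 mm tall; origin at the centre of its underside; leave it alone.

How it is judged:
By the outcome, as a careful person would: the job done as asked, in the order asked, and still so for the second after the job is handed in, with the robot touching nothing.
It also fails if it takes over 51 s, if anything falls off the work surface, if the arm or the gripper's body presses on something with over 40 N, if the wrist force passes 120 N, or if a joint passes its speed limit or range.

## Working session

There is one attempt and no reset: what is moved stays moved. The work goes in short steps, Python scripts to look and compute and a tool call to move; the robot and the scene stay as the last step left them, time stands still between calls to the robot, and variables do not carry over. Pictures are saved under pics/ and viewed, at most 10 in all, crops included, and the job is handed in when it is done.

Besides the shell and the picture viewer there is one more tool, called after "Request:" as name(argument=value, ...), one argument or row to a line, values as JSON. jog_arm: Moves the arm, as the interface text tells. Its arguments: {"type":"object","properties":{"plan":{"type":"array","items":{"type":"array","items":{"type":"number"}}},"jaw":{"type":"number"},"newtons":{"type":"number"}},"required":["plan"]}

```bash
mkdir -p pics
cat > h.py <<'E'
import numpy as np, cv2
from rig import arm
def ray(cam,uv,st=None):
    P=arm.camera_params(cam); K=np.array(P["mtx"]); k=P["k1"]
    d=np.array([(uv[0]-K[0,2])/K[0,0],(uv[1]-K[1,2])/K[1,1]])
    s=d.copy()
    for _ in range(20): s=d/(1+k*(s@s))
    v=np.array([s[0],-s[1],-1.])
    if cam=="wrist":
        M=np.array(P["mount"]); R=np.array(st["ee_rot"]); 
        return R@M[:3,3]+np.array(st["position"]), R@M[:3,:3]@v
    return np.array(P["position"]),np.array(P["orientation"])@v
def at(cam,uv,z,st=None):
    o,v=ray(cam,uv,st); return o+v*(z-o[2])/v[2]
E
cat > a.py <<'E'
from h import *
for c in ["top","side"]:
    cv2.imwrite(f"pics/{c}0.png",arm.snapshot(c))
    for t,z in [("collector",0),("turntable",0),("tab",56),("nose",40),("slot_a",46),("rib_0",57),("marker",0),("syringe",0),("sample_jar",0),("loose_cap",0),("vial_0",54)]:
        for r in arm.place_of(t,c)[:5]:
            print(c,t,round(r["p"],2),np.round(r["uv"]),np.round(at(c,r["uv"],z),0))
print(arm.sense())
E
python3 a.py
```

```text
top turntable 0.7 [313. 219.] [571. 266.   0.]
top turntable 0.52 [275. 190.] [630. 342.   0.]
top turntable 0.32 [306. 192.] [626. 280.   0.]
top tab 0.53 [381. 256.] [490. 139.  56.]
top nose 0.73 [351. 238.] [526. 193.  40.]
top slot_a 0.79 [327. 250.] [503. 239.  46.]
top slot_a 0.6 [298. 163.] [673. 291.  46.]
top rib_0 0.92 [292. 243.] [517. 306.  57.]
top rib_0 0.62 [277. 190.] [617. 332.  57.]
top rib_0 0.56 [334. 173.] [648. 224.  57.]
top rib_0 0.52 [313. 214.] [571. 266.  57.]
top rib_0 0.35 [320. 229.] [541. 251.  57.]
top marker 0.93 [285. 316.] [379. 325.   0.]
top marker 0.72 [232. 314.] [384. 429.   0.]
top syringe 0.65 [387. 317.] [373. 125.   0.]
top sample_jar 0.65 [315. 213.] [582. 262.   0.]
top sample_jar 0.62 [231. 316.] [381. 431.   0.]
top loose_cap 0.62 [236. 276.] [460. 421.   0.]
top vial_0 0.64 [314. 216.] [566. 263.  54.]
top vial_0 0.6 [331. 195.] [607. 229.  54.]
top vial_0 0.48 [307. 191.] [615. 275.  54.]
top vial_0 0.45 [318. 227.] [545. 255.  54.]
top vial_0 0.37 [303. 225.] [550. 283.  54.]
side collector 0.56 [341. 241.] [586. 270.   0.]
side tur
[... 1070 characters left out ...]
3448e-04,  2.61421010e-04,  2.09408083e-03, -6.82912427e-04,
       -1.63744356e-03,  5.86863265e-05,  4.08699434e-04]), 'joint_torque': array([-3.40054385e-04, -5.69392061e+01, -5.81062764e+00, -2.81328124e+01,
        1.28535944e-02,  2.05959142e-03,  1.15142780e-05]), 'position': array([213.55626025, 613.90135437, 231.30425713]), 'ee_rot': array([[-9.44467473e-01,  3.28604918e-01, -3.72128142e-05],
       [ 3.28604917e-01,  9.44467473e-01,  8.67369652e-06],
       [ 3.79965119e-05, -4.03628950e-06, -9.99999999e-01]]), 'contact_force': array([ 0.08644255, -0.46635032,  0.28641983]), 'ft_torque': array([-0.05117008, -0.0302556 ,  0.02031821]), 'grip_force': 0.0, 'opening': 85.6746767346713}
```

Run:
```python
import cv2
a=cv2.imread("pics/top0.png")[120:340,200:440]
cv2.imwrite("pics/topc.png",cv2.resize(a,None,fx=2.7,fy=2.7,interpolation=cv2.INTER_CUBIC))
a=cv2.imread("pics/side0.png")[150:350,190:450]
cv2.imwrite("pics/sidec.png",cv2.resize(a,None,fx=2.9,fy=2.9,interpolation=cv2.INTER_CUBIC))
import numpy as np
# fit ribs and slots
R=np.array([[517,306],[617,332],[648,224],[513,299],[619,326],[647,232],[555,203]]);print(R)
```

```text
[[517 306]
 [617 332]
 [648 224]
 [513 299]
 [619 326]
 [647 232]
 [555 203]]
```

View pics/topc.png

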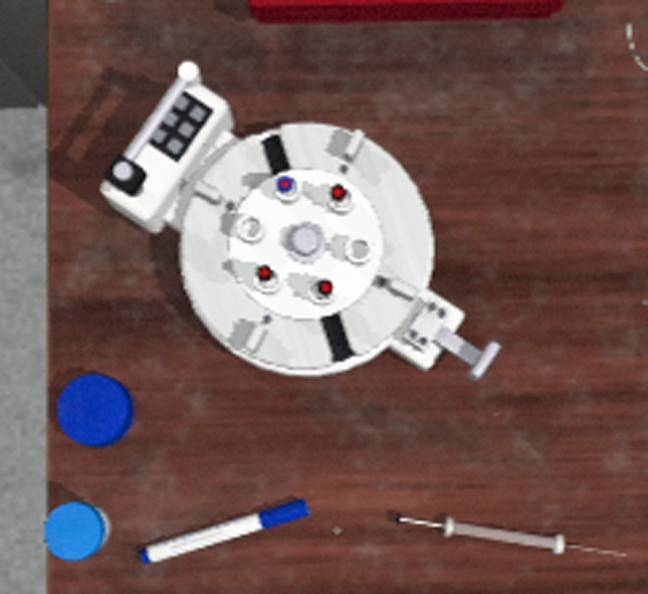

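View pics/sidec.png

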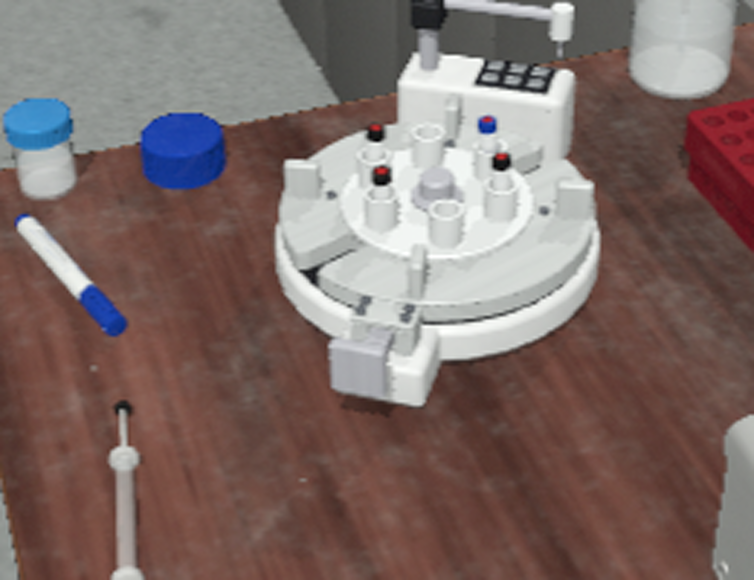

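The top view shows slots at ~197° and 17° about an axis near (588,265), with the bar at ~232°. So the disc has to turn about +35° CCW. I'll push the rib at ~152° (left front), well clear of the housing. First I'll hover nearby with the fingers shut and look closer.

Request:
jog_arm(
  plan=[
    [20,-20,0,0],
    [50,-50,0,0],
    [80,-80,0,0],
    [108,-108,0,0],
    [136,-136,0,0],
    [164,-164,0,0],
    [192,-192,0,0],
    [220,-220,0,0],
    [240,-240,0,0],
    [250,-250,0,0],
  ],
  jaw=255,
  newtons=40,
)

```text
clock: 2.03
position: [467.7, 359.1, 231.3]
ee_rot: [[-0.942, 0.335, 0.002], [0.335, 0.942, -0.002], [-0.002, -0.001, -1.0]]
contact_force: [0.7, -0.0, 0.5]
opening: -0.3
grip_force: 0.0
```

Request:
jog_arm(
  plan=[
    [20,-10,0,0],
    [40,-20,0,0],
    [50,-30,0,0],
    [50,-30,0,0],
    [50,-30,0,0],
  ],
)

```text
clock: 2.45
position: [513.4, 333.4, 231.0]
ee_rot: [[-0.944, 0.33, -0.001], [0.33, 0.944, -0.0], [0.001, -0.0, -1.0]]
contact_force: [-0.7, 0.6, -0.5]
opening: 0.0
grip_force: 0.0
```

```bash
cat > b.py <<'E'
from h import *
import sys
s=arm.sense(); print(np.round(s["position"],1),s["clock"],s["opening"])
cv2.imwrite(f"pics/{sys.argv[1]}.png",arm.snapshot("wrist"))
for t,z in [("tab",56),("nose",40),("slot_a",46),("rib_0",57),("turntable",0)]:
    for r in arm.place_of(t,"wrist")[:5]:
        print(t,round(r["p"],2),np.round(r["uv"]),np.round(at("wrist",r["uv"],z,s),1))
E
python3 b.py w1
```

```text
[513.4 333.4 231. ] 2.45 0.036567607385272864
tab 0.83 [ 85. 268.] [493.  142.9  56. ]
slot_a 0.68 [207. 230.] [498.1 243.3  46. ]
rib_0 0.68 [179. 302.] [543.3 202.5  57. ]
rib_0 0.62 [385.   7.] [393.5 420.6  57. ]
rib_0 0.56 [284. 225.] [512.3 304.3  57. ]
rib_0 0.55 [366. 333.] [618.4 334.9  57. ]
turntable 0.95 [279. 292.] [581.4 268.1   0. ]
```

View pics/w1.png

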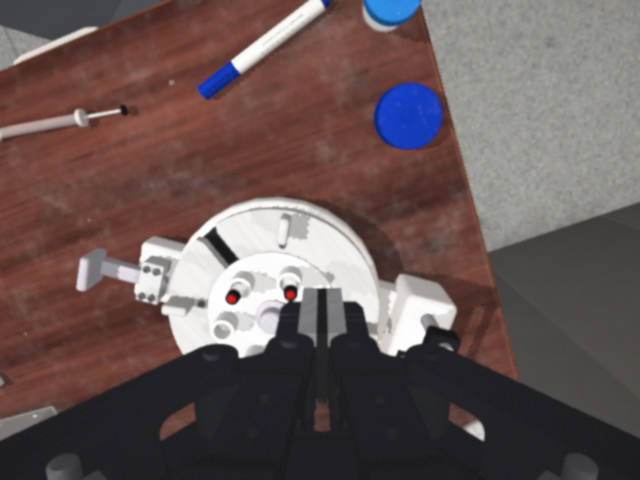

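The picture shows the left-front rib at (284,225), the slot at (210,245) and the tab at (85,268). That matches the estimates. I'll descend on the clockwise side of that rib.

Request:
jog_arm(
  plan=[
    [5,-1,-20,-0.05],
    [12,-2,-55,-0.1],
    [16,-3,-90,-0.14],
    [16,-3,-120,-0.14],
    [16,-3,-145,-0.14],
    [16,-3,-165,-0.14],
    [16,-3,-175,-0.14],
    [16,-3,-179,-0.14],
    [16,-3,-179,-0.14],
  ],
)

```text
clock: 3.5
position: [529.0, 331.2, 51.8]
ee_rot: [[-0.89, 0.457, -0.001], [0.457, 0.89, -0.0], [0.001, -0.001, -1.0]]
contact_force: [1.0, -0.7, 1.0]
opening: 0.2
grip_force: 0.0
```

Request:
jog_arm(
  plan=[
    [-4,-7,0,0],
    [-6.5,-12,0,0],
    [-9.5,-16,0,0.06],
    [-12.5,-20,0,0.12],
    [-16,-26,0,0.21],
    [-19.5,-32,0,0.3],
    [-22,-39,0,0.39],
    [-23.5,-45.5,0,0.47],
    [-24,-48,0,0.5],
    [-24,-48,0,0.5],
  ],
)

```text
clock: 4.33
position: [506.2, 281.7, 53.7]
ee_rot: [[-1.0, -0.025, 0.002], [-0.025, 1.0, 0.0], [-0.002, 0.0, -1.0]]
contact_force: [-0.1, -0.5, -0.0]
opening: 0.5
grip_force: 0.0
```

```bash
python3 b.py w2; python3 a.py | grep -E "slot|rib|tab|nose|turntable"; cp pics/top0.png pics/t2.png
```

```text
[506.2 281.7  53.7] 4.3333 0.4569750753755417
nose 0.84 [ 90. 351.] [532.4 187.8  40. ]
slot_a 0.86 [116. 337.] [522.4 202.4  46. ]
slot_a 0.42 [270. 312.] [509.8 262.7  46. ]
rib_0 0.59 [273. 312.] [504.9 264.8  57. ]
top nose 0.65 [314. 169.] [662. 261.  40.]
top rib_0 0.93 [356. 203.] [590. 183.  57.]
top rib_0 0.93 [310. 171.] [654. 269.  57.]
side turntable 0.82 [339. 240.] [582. 273.   0.]
side turntable 0.73 [315. 252.] [535. 255.   0.]
side turntable 0.68 [296. 225.] [528. 338.   0.]
side turntable 0.28 [214. 242.] [384. 340.   0.]
side tab 0.55 [313. 280.] [493. 133.  56.]
side nose 0.93 [321. 252.] [528. 205.  40.]
side nose 0.46 [235. 337.] [370.  79.  40.]
side slot_a 0.85 [357. 196.] [635. 324.  46.]
side slot_a 0.75 [318. 251.] [523. 203.  46.]
side rib_0 0.94 [362. 240.] [590. 191.  57.]
side rib_0 0.89 [296. 227.] [505. 260.  57.]
side rib_0 0.82 [381. 200.] [661. 281.  57.]
side rib_0 0.74 [324. 194.] [578. 334.  57.]
side rib_0 0.6 [357. 197.] [627. 306.  57.]
```

View pics/w2.png

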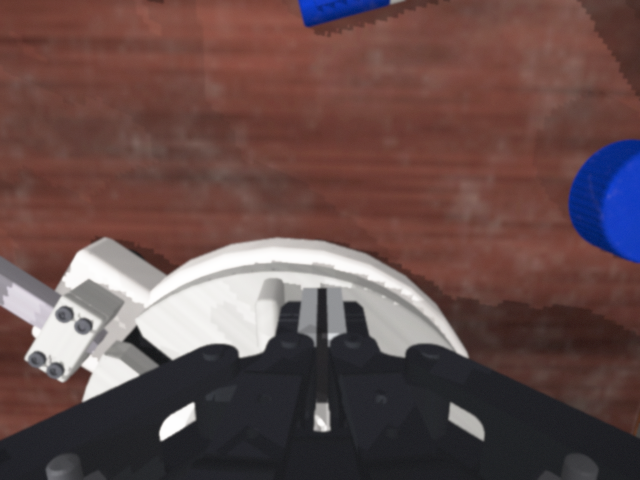

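The rib moved to ~185° and the slot mouth is now near the guide. I'll back off, rise, and look at the bar and slot from above.

Request:
jog_arm(
  plan=[
    [2,6,0,0],
    [3,10,0,0],
    [3,10,20,0],
    [3,10,60,0],
    [3,10,100,0],
    [3,10,135,0],
    [10,-10,165,0],
    [20,-40,175,0],
    [32,-65,175,0],
    [45,-85,175,0],
  ],
)

```text
clock: 6.67
position: [551.9, 196.7, 229.2]
ee_rot: [[-1.0, -0.025, 0.003], [-0.025, 1.0, 0.0], [-0.003, -0.0, -1.0]]
contact_force: [1.0, 0.0, -0.1]
opening: 0.0
grip_force: 0.0
```

Request:
jog_arm(
  plan=[
    [8,-8,0,0],
    [8,-8,0,0],
    [8,-8,0,0],
  ],
)

```text
clock: 6.92
position: [558.2, 191.0, 227.0]
ee_rot: [[-1.0, -0.025, -0.001], [-0.025, 1.0, 0.001], [0.001, 0.001, -1.0]]
contact_force: [-1.4, 0.4, -0.6]
opening: -0.3
grip_force: 0.0
```

```bash
python3 b.py w3
python3 - <<'E'
import cv2
a=cv2.imread("pics/w3.png")[80:330,0:400]
cv2.imwrite("pics/w3c.png",cv2.resize(a,None,fx=2,fy=2,interpolation=cv2.INTER_CUBIC))
E
```

```text
[558.2 191.  227. ] 6.9167 -0.2797630966413296
tab 0.98 [254. 124.] [494.2 142.4  56. ]
tab 0.27 [338. 166.] [522.3 202.6  56. ]
nose 0.81 [321. 174.] [530.1 190.7  40. ]
slot_a 0.9 [491. 317.] [643.  333.6  46. ]
slot_a 0.9 [337. 165.] [522.6 202.4  46. ]
rib_0 0.97 [319. 249.] [584.4 190.3  57. ]
rib_0 0.84 [424. 145.] [505.3 263.5  57. ]
rib_0 0.83 [520. 246.] [579.  343.6  57. ]
turntable 0.59 [406. 227.] [579.3 267.4   0. ]
```

View pics/w3.png

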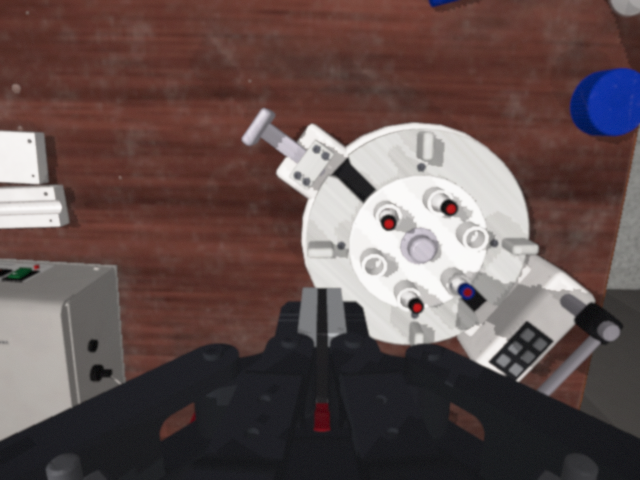

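The close look shows the slot at ~227.6° and the bar at ~235° (tab at (258,127), slot at (355,180)). It needs about 7° more CCW, so I'll go back behind the rib.

Request:
jog_arm(
  plan=[
    [-10,20,0,0],
    [-22,50,0,0],
    [-36,80,0,0],
    [-48,100,0,0],
    [-50,103,-20,0],
    [-50,103,-55,0],
    [-50,103,-90,0],
    [-50,103,-125,0],
    [-50,103,-155,0],
    [-50,103,-174,0],
  ],
)

```text
clock: 8.05
position: [506.2, 292.4, 50.0]
ee_rot: [[-1.0, -0.026, -0.004], [-0.026, 1.0, -0.002], [0.004, -0.002, -1.0]]
contact_force: [-0.1, 0.4, 0.9]
opening: -0.0
grip_force: 0.0
```

Request:
jog_arm(
  plan=[
    [0,0,-1,0],
    [-1,-5,-1,0.03],
    [-3,-10,-1,0.06],
    [-4,-14,-1,0.09],
    [-4.3,-18,-1,0.11],
    [-4.3,-21,-1,0.13],
    [-4.3,-21,-1,0.13],
    [-4.3,-21,-1,0.13],
  ],
)

```text
clock: 8.72
position: [504.8, 271.9, 53.0]
ee_rot: [[-0.988, -0.154, 0.001], [-0.154, 0.988, 0.0], [-0.001, 0.0, -1.0]]
contact_force: [-0.6, 0.0, -0.5]
opening: 0.0
grip_force: 0.0
```

Request:
jog_arm(
  plan=[
    [1,6,0,0],
    [1,10,0,0],
    [1,10,20,0],
    [1,10,60,0],
    [1,10,100,0],
    [1,10,135,0],
    [10,-10,165,0],
    [20,-40,175,0],
    [34,-65,175,0],
    [47,-80,175,0],
  ],
)

```text
clock: 9.55
position: [552.9, 189.6, 229.1]
ee_rot: [[-0.988, -0.153, 0.003], [-0.153, 0.988, -0.001], [-0.003, -0.001, -1.0]]
contact_force: [-0.2, -1.1, -1.2]
opening: -0.1
grip_force: 0.0
```

Request:
jog_arm(
  plan=[
    [8,-3,0,0],
    [8,-3,0,0],
    [8,-3,0,0],
  ],
)

```text
clock: 9.8
position: [558.7, 190.6, 226.9]
ee_rot: [[-0.988, -0.155, -0.001], [-0.155, 0.988, 0.001], [0.001, 0.001, -1.0]]
contact_force: [-0.1, 0.4, -0.1]
opening: -0.4
grip_force: 0.0
```

```bash
python3 b.py w4
python3 - <<'E'
import cv2
a=cv2.imread("pics/w4.png")[60:310,180:500]
cv2.imwrite("pics/w4c.png",cv2.resize(a,None,fx=2.4,fy=2.4,interpolation=cv2.INTER_CUBIC))
E
```

```text
[558.7 190.6 226.9] 9.8 -0.42491180407443324
tab 0.55 [266. 115.] [493.8 141.8  56. ]
nose 0.62 [328. 176.] [531.7 191.7  40. ]
slot_a 0.94 [483. 327.] [634.2 338.7  46. ]
slot_a 0.73 [335. 178.] [531.3 197.3  46. ]
slot_a 0.43 [449. 290.] [605.9 302.9  46. ]
rib_0 0.98 [422. 156.] [504.8 255.7  57. ]
rib_0 0.93 [317. 256.] [591.1 192.8  57. ]
rib_0 0.58 [513. 257.] [568.1 341.4  57. ]
rib_0 0.57 [409. 347.] [655.8 278.   57. ]
turntable 0.71 [402. 241.] [582.6 268.1   0. ]
turntable 0.59 [327. 176.] [536.1 192.5   0. ]
```

View pics/w4c.png

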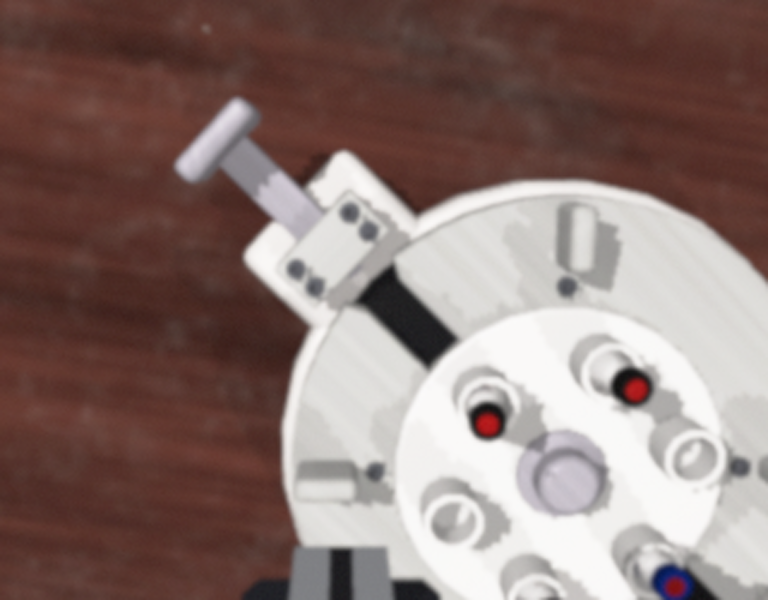

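The slot (~233.8°) now agrees with the bar (~235.5°) to about 2.5 mm at the rim, inside the 6 mm capture range, and the bar's line runs into the dark slot in the picture. Next I'll go behind the tab.

Request:
jog_arm(
  plan=[
    [-8,-7,0,-0.1],
    [-20,-17,0,-0.2],
    [-34,-30,0,-0.3],
    [-48,-42,0,-0.4],
    [-60,-52,0,-0.5],
    [-72,-62,0,-0.6],
    [-80,-70,0,-0.7],
    [-84,-74,0,-0.76],
    [-84,-74,0,-0.76],
    [-84,-74,0,-0.76],
  ],
)

```text
clock: 10.93
position: [475.2, 115.3, 227.6]
ee_rot: [[-0.824, 0.567, 0.001], [0.567, 0.824, 0.0], [-0.001, 0.0, -1.0]]
contact_force: [-0.3, -0.5, 0.1]
opening: -0.2
grip_force: 0.0
```

Request:
jog_arm(
  plan=[
    [0,0,-20,0],
    [0,0,-55,0],
    [0,0,-90,0],
    [0,0,-120,0],
    [0,0,-145,0],
    [0,0,-165,0],
    [0,0,-175,0],
    [0,0,-177,0],
    [0,0,-177,0],
  ],
)

```text
clock: 11.68
position: [475.3, 115.5, 50.1]
ee_rot: [[-0.823, 0.567, -0.001], [0.567, 0.823, 0.0], [0.001, -0.0, -1.0]]
contact_force: [0.8, -0.4, 1.2]
opening: 0.1
grip_force: 0.0
```

```bash
python3 b.py w5; python3 a.py | grep -E "tab"
```

```text
[475.3 115.5  50.1] 11.6833 0.14194868742075697
tab 0.74 [413. 320.] [493.1 141.8  56. ]
slot_a 0.95 [580. 309.] [530.9 195.1  46. ]
top turntable 0.83 [314. 214.] [580. 263.   0.]
top turntable 0.27 [386. 318.] [371. 126.   0.]
top tab 0.42 [381. 256.] [488. 138.  56.]
side turntable 0.84 [338. 241.] [581. 271.   0.]
side tab 0.64 [313. 277.] [494. 138.  56.]
```

View pics/w5.png

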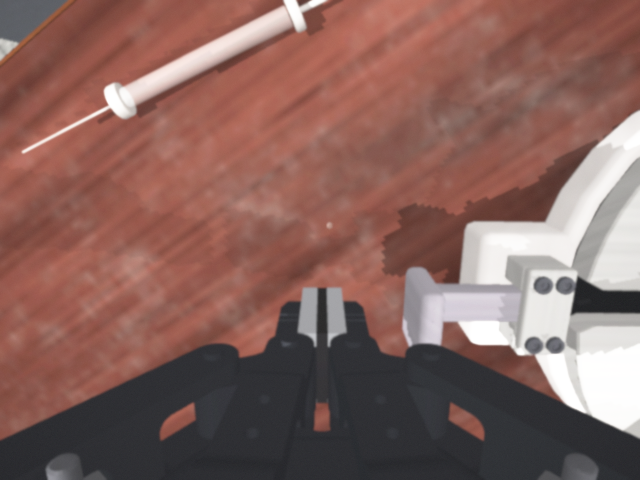

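The bar runs level in the picture and points at the slot, with the tab at (418,308) squarely ahead of the fingers (lateral error <1 mm). I'll push along the bar (0.567, 0.823).

Request:
jog_arm(
  plan=[
    [3.4,4.9,0,0],
    [6.8,9.9,0,0],
    [9.6,14,0,0],
    [12.5,18.1,0,0],
    [15.3,22.2,0,0],
    [18.1,26.3,0,0],
    [21,30.5,0,0],
    [23.8,34.6,0,0],
    [25.5,37,0,0],
    [25.5,37,0,0],
  ],
)

```text
clock: 14.02
position: [501.3, 152.8, 50.3]
ee_rot: [[-0.823, 0.568, 0.001], [0.568, 0.823, 0.001], [-0.0, 0.001, -1.0]]
contact_force: [0.0, 1.2, 0.3]
opening: 0.0
grip_force: 0.0
```

Request:
jog_arm(
  plan=[
    [0.6,0.8,0,0],
    [1.1,1.6,0,0],
    [1.7,2.5,0,0],
    [2.3,3.3,0,0],
    [2.8,4.1,0,0],
    [2.8,4.1,0,0],
  ],
)

```text
clock: 14.52
position: [503.5, 156.1, 50.3]
ee_rot: [[-0.823, 0.569, -0.0], [0.569, 0.823, 0.0], [0.0, 0.0, -1.0]]
contact_force: [-0.4, -1.0, 0.2]
opening: 0.2
grip_force: 0.8
```

Request:
jog_arm(
  plan=[
    [0.6,0.8,0,0],
    [1.1,1.6,0,0],
    [1.1,1.6,0,0],
  ],
)

```text
clock: 14.77
position: [504.7, 157.8, 50.3]
ee_rot: [[-0.823, 0.568, 0.0], [0.568, 0.823, 0.0], [0.0, 0.0, -1.0]]
contact_force: [-1.3, -1.2, 0.5]
opening: -0.0
grip_force: 0.7
```

Request:
jog_arm(
  plan=[
    [0.6,0.8,0,0],
    [1.1,1.6,0,0],
    [1.1,1.6,0,0],
  ],
)

```text
clock: 15.02
position: [504.8, 158.0, 50.2]
ee_rot: [[-0.822, 0.569, -0.002], [0.569, 0.822, -0.002], [0.001, -0.003, -1.0]]
contact_force: [-3.2, -4.1, 4.8]
opening: 0.2
grip_force: 3.0
```

Request:
jog_arm(
  plan=[
    [0.6,0.8,0,0],
    [1.1,1.6,0,0],
    [1.7,2.5,0,0],
    [1.7,2.5,0,0],
  ],
)

```text
clock: 15.35
position: [504.9, 158.1, 50.0]
ee_rot: [[-0.822, 0.57, -0.006], [0.57, 0.822, -0.005], [0.002, -0.008, -1.0]]
contact_force: [-8.3, -9.8, 9.9]
opening: -0.5
grip_force: 6.3
```

```bash
python3 b.py w6
python3 - <<'E'
import cv2
a=cv2.imread("pics/w6.png")[180:400,280:640]
cv2.imwrite("pics/w6c.png",cv2.resize(a,None,fx=2.2,fy=2.2,interpolation=cv2.INTER_CUBIC))
E
```

```text
[504.9 158.1  50. ] 15.35 -0.5202080311627185
tab 0.55 [361. 320.] [512.4 169.5  56. ]
nose 0.72 [358. 319.] [518.8 165.8  40. ]
nose 0.56 [520. 311.] [551.7 219.   40. ]
slot_a 0.83 [443. 309.] [530.5 195.1  46. ]
rib_0 0.59 [577. 165.] [506.5 254.8  57. ]
turntable 0.79 [600. 269.] [580.8 266.9   0. ]
```

View pics/w6c.png

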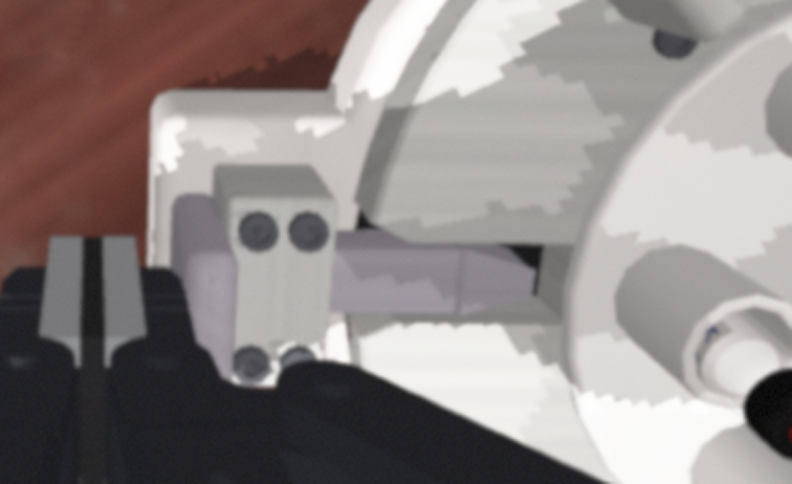

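The tab sits flat against the guide, and the nose lies inside the slot ~57 mm from the axis, so the bar is home. I'll back off and rise.

Request:
jog_arm(
  plan=[
    [-3,-5,0,0],
    [-8,-12,0,0],
    [-14,-20,0,0],
    [-20,-29,0,0],
    [-20,-29,25,0],
    [-20,-29,60,0],
    [-20,-29,95,0],
    [-20,-29,125,0],
    [-20,-29,145,0],
    [-20,-29,150,0],
  ],
)

```text
clock: 16.48
position: [489.6, 133.0, 204.3]
ee_rot: [[-0.822, 0.569, 0.007], [0.569, 0.822, 0.002], [-0.005, 0.005, -1.0]]
contact_force: [1.2, 0.3, -0.2]
opening: -0.1
grip_force: 0.0
```

```bash
python3 b.py w7|grep -E "tab|nose|slot"; python3 a.py | grep -E "top (marker|syr|loose|sample|vial)|side (tab|nose|vial)"
```

```text
tab 0.6 [382. 217.] [511.8 169.1  56. ]
nose 0.65 [464. 217.] [550.4 218.9  40. ]
slot_a 0.58 [425. 215.] [531.1 195.7  46. ]
turntable 0.89 [517. 203.] [580.2 267.5   0. ]
top marker 0.93 [283. 315.] [380. 328.   0.]
top syringe 0.74 [282. 314.] [383. 330.   0.]
top syringe 0.68 [388. 319.] [369. 122.   0.]
top syringe 0.65 [332. 220.] [566. 228.   0.]
top sample_jar 0.92 [234. 316.] [380. 424.   0.]
top vial_0 0.47 [313. 228.] [545. 266.  54.]
top vial_0 0.45 [329. 223.] [554. 235.  54.]
top vial_0 0.41 [298. 200.] [598. 293.  54.]
top vial_0 0.4 [316. 190.] [618. 257.  54.]
side tab 0.81 [321. 261.] [516. 167.  56.]
side nose 0.9 [326. 242.] [544. 228.  40.]
side vial_0 0.53 [334. 231.] [559. 232.  54.]
side vial_0 0.51 [363. 214.] [619. 258.  54.]
side vial_0 0.46 [315. 222.] [539. 264.  54.]
side vial_0 0.44 [349. 201.] [611. 303.  54.]
```

View pics/w7.png

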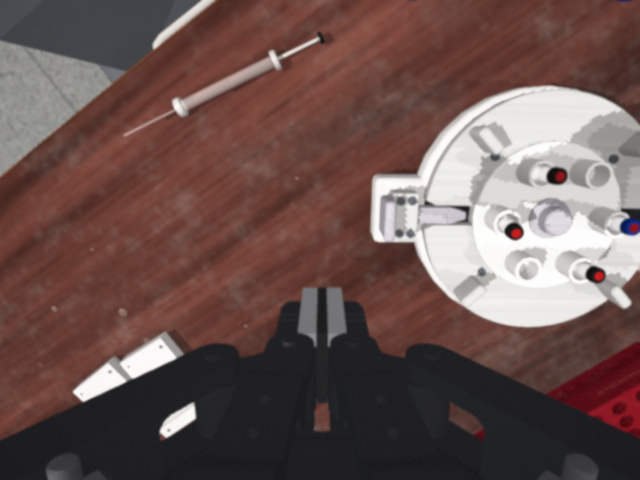

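The tab at (390,216) is against the guide and the bar runs into the slot to (465,216). All four vials are standing and nothing else has moved, so I'm handing in.

```bash
python3 -c "
from rig import arm
print(arm.close_job())"
```

```text
the job is handed in; nothing more can be done
None
```

The turntable is locked: slot lined up by pushing a rib, bar pushed fully home (tab against the guide), vials standing, and the pen, syringe, jar and cap not touched; handed in at about 17 s of the 51 s allowed.

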